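# Unlock a lunch flask cap of unknown hand and hold it off

### The job

Take the cap off the steel lunch flask. It has a twist lock and nobody knows whether it opens clockwise or anticlockwise, so find out by trying, turn it free, lift it off without dropping it, and finish while still holding it in the gripper, level and motionless, a hand's breadth above the flask. Leave the tiffin carrier, pot, ramekin and lid knob where they are.

Things in the scene. Friction and masses are not known exactly. Their poses are not given: they have to be found in the camera images.
- flask: Upright stainless steel lunch flask, 96 mm across and 132 mm tall, in a dark 128 mm round base screwed to the counter (it cannot move). Origin: centre of its underside, on the counter; z up. Its mouth has two ledges, at its +x and -x sides.
- flask_rim (a point): Centre of the flask's mouth, 132 mm above the counter. The lock: at first the cap's key lies under the ledges (cap x along flask x within 5 degrees) and it lifts only 2 mm. A hidden stop, never visible, blocks one sense of turning after about 15 degrees; the other sense turns easily and the cap is free to lift from 55 to 90 degrees. Which one varies.
- cap_grip (a point): Centre of the upright round knob (black) on the flask's cap, 34 mm above the cap's underside. The knob is a plain cylinder 32 mm across and 44 mm tall (22 mm below to 22 mm above this point); grip it firmly, a hand jammed against the stop slips round it. Axes: z up out of the cap, x towards the small raised pointer ridge on the disc.
- tiffin: Three stacked steel tiffin tiers, 118 mm across, 180 mm tall with the bail handle, latched. Origin: centre of its underside. Leave alone.
- pot: White enamel pot, 170 mm across, 100 mm tall, two side handles to 112 mm from its axis along its y. Origin: centre of its underside. Leave alone.
- ramekin: Small glass ramekin, 80 mm across, 45 mm tall. Origin: centre of its underside. Leave alone.
- lidknob: Loose black silicone pot-lid knob, 44 mm across, 34 mm tall, standing on its stem. Origin: centre of its underside. Leave alone.
- cap: The same cap, about 0.16 kg: a steel disc 100 mm across, 12 mm thick, lying on the rim, with the knob on top; below it a plug 76 mm across, 6 mm deep, and a key bar along its x, reaching 34 mm below the disc. Origin: centre of the disc's underside; x towards the pointer ridge, z up.
Things that resemble listed ones, but are neither listed nor needed, are in the scene too. What is shaped like the cap but red is not meant. What is shaped like the flask but blue is not meant.

How it is judged (in metres and radians):
On the way:
1. the cap is turned by more than 43 degrees in its seat on the flask (angle between the x axis of cap_grip and the x axis of flask, either way round above 0.75 rad and z of cap_grip in the frame of flask_rim below 0.044 m), for 0.05 s.
At the end, for the whole second after the job is handed in: The fingers hold the cap, level within 11 degrees and still (under 30 mm/s), its underside 60 to 226 mm above the flask's rim and its centre within 80 mm sideways of the flask's axis, carried by nothing else (z of cap_grip in the frame of flask_rim between 0.094 and 0.26 m and horizontal distance between cap_grip and flask_rim below 0.08 m and angle between cap_grip's own z axis and vertical below 0.2 rad and contact force between the fingers and cap above 2 N and linear speed of cap below 0.03 m/s and contact force between cap and flask below 0.1 N and contact force between cap and tiffin below 0.1 N and contact force between cap and pot below 0.1 N and contact force between cap and ramekin below 0.1 N and contact force between cap and lidknob below 0.1 N); the arm keeps its last pose, push and grip.
It fails at once if the cap is dropped (it falls below its seat on the flask) (height (world z) of cap_grip below 0.145 m).
It fails at once if the tiffin is disturbed (distance of tiffin from where it was at the start of the episode above 0.02 m).
It fails at once if the pot is disturbed (distance of pot from where it was at the start of the episode above 0.02 m).
It fails at once if the ramekin is disturbed (distance of ramekin from where it was at the start of the episode above 0.02 m).
It fails at once if the lidknob is disturbed (distance of lidknob from where it was at the start of the episode above 0.02 m).
It also fails if it takes over 64 s, if anything falls off the work surface, if the arm or the gripper's body presses on something with over 40 N, if the wrist force passes 120 N, or if a joint passes its speed limit or range.

### The arm

A 6-joint arm with a two-finger parallel gripper is mounted at the origin on the work surface. World frame = base frame: x ahead of the robot, y to its left, z up, the work surface at z = 0. Lengths are in mm, angles in rad, forces in N, time in s.
With the tool pointing down it reaches from about 350 to 975 mm from the base axis. Payload 17.4 kg.
Tool frame: the origin (TCP) lies on the centre line of the jaws, within the pads' length; the fingertips stand 17 mm ahead of it and the grasp point (between the pads) lies 2 mm behind it (ctrl.finger_overhang is the distance from the TCP to the fingertips, in mm); y points along the fingers, z is the direction in which the jaws open and shut, and the axes are right-handed (so a half turn about y gives the same grasp; the last joint's range is limited). The gripper opens to 85 mm and grips with 20 to 120 N. Pads are 22 mm wide; open, the fingers measure 114 mm over their backs; the gripper's body (76 mm by 85 mm) begins 54 mm behind the grasp point. The pads swing forward as they close: fully open they stand 13 mm farther back than shut.
Start: joints at [-1.367, 0.116, 1.442, -0, 1.584, -0.038], TCP at [161.619, -655.372, 248.303] pointing down, gripper open.
Joint ranges: [-2.83, 2.83], [-0.83, 2.19], [0.07, 2.5], [-1.14, 4.28], [0.01, 3], [-2.97, 2.97]. Speed limits (rad/s): [1.89, 1.89, 2.22, 3.14, 3.14, 3.14].

### API

Orientations are given as a rotation vector (axis times angle).
In Python, from workcell import ctrl gives the robot as it stands. The module is installed in compiled form; this text tells all that it offers.
- The arm moves only by the tool play_rows, never from a script. Its argument "steps" is a list of rows, each a list of 6 numbers: the shift along the tool's x, y, z in units of 0.2 m (1.0 is 0.2 m), then the turn, a rotation vector about the tool's x, y, z in units of pi/4 rad (1.0 is pi/4 rad). A call has 1 to 5 rows; each row shifts and turns the commanded pose from where the row before left it, along the tool's axes as they then stand; what a row does not reach is not made up. A row lasts 1/10 s, in which the tool goes at most 50 mm and 8.59 degrees, less where a joint would pass 70% of its speed; a pose out of reach is approached as far as the arm can. A call with a number of a shift or a turn outside -1 to 1 is refused whole. A call with a gripper value outside its range is refused whole. "jaw" is the gripper's target within -1 to 1 (fully open at 1, half-way at 0, shut at -1), set as the call begins (left out, the last holds). The fingers move at their own pace and stop on an object; the grip force is fixed at half the most. Time passes only in rows, so rows that do not move let the fingers close. It gives the time, the measured TCP pose, the force and the opening at its end, in the units of the state.
- ctrl.sense(): the state, without advancing time (a new reading comes with each control period).
- ctrl.camera(name): name is "scene" or "top"; returns the picture (420x560x3 uint8, blue, green, red); there is no depth.
- ctrl.get_calibration(name): a dict with "fx", "fy", "cx", "cy" (pixels), "distortion" ([k1, k2, p1, p2, k3] as OpenCV has them; the pictures are not rectified), "position" and "attitude" of the camera in the world. Camera axes: x right, y down, z forward; pixel columns grow to the right and rows downward; lengths in mm; the calibration is good to about 2 mm. A picture is of the moment at which its call begins. get_calibration takes no time and is no camera call.
- ctrl.finish_job(): hands the job in, once; it reports no verdict.
Trained networks look in the newest picture that a camera, given by its name, has taken for a name from the list of things; names that differ only in an ending like _2 or _b are one class to them, and where a whole thing is asked for, a point or a joint stands for the part that bears it (a point fixed in the world has none). Each returns a list of dicts, best first, with "conf" (0 to 1); they miss things now and then, are a little off and sometimes report something else, mostly with a low value. They report only what shows in the picture. A call takes as long as a camera call. They do not tell look-alikes from the thing itself.
- ctrl.boxes_of(camera, name): "centre" ([x, y, z] in mm, in the coordinates of the camera as it stood for that picture, good to about 4 mm: the middle of the surface that is visible of it).
- ctrl.silhouettes(camera, name): "mask" (420x560 bool, what is visible of it).
- ctrl.mark_of(camera, name): "centre" ([x, y, z] in mm, in the coordinates of the camera as it stood for that picture, good to about 4 mm: a listed point, or the origin of a listed thing).
The state is a dict: "time_s": time; "joint_pos": joint angles; "dq": joint speeds; "joint_torque": joint torques, N m; "ee_pos": TCP position; "ee_rot": TCP orientation; "contact_force": force on the tool from outside, world axes, zero at the start; "wrist_torque": the same for the moment, N m; "grip_width": opening from 0.0 (shut) to 1.0 (fully open).
Only numpy, scipy, OpenCV 4.12 (cv2) and the standard library are available. Lean on these libraries where they do the work, as an engineer would, in place of code of your own. Each camera call takes 0.05 s, during which the arm holds its last target.

## Working session

There is one attempt and no reset: what is moved stays moved. The work goes in short steps, Python scripts to look and compute and a tool call to move; the robot and the scene stay as the last step left them, time stands still between calls to the robot, and variables do not carry over. Pictures are saved under pics/ and viewed, and the job is handed in when it is done.

Besides the shell and the picture viewer there is one more tool, called after "Request:" by a JSON object that holds its "name" and its "arguments", one argument or row to a line. play_rows: Moves the arm, as the interface text tells. Shifts and turns lie within -1 to 1; 1 stands for 0.2 m of shift or pi/4 rad of turn. Its arguments: {"type":"object","properties":{"steps":{"type":"array"},"jaw":{"type":"number"}},"required":["steps"]}

```bash
mkdir -p pics
python3 - <<'E'
from workcell import ctrl
import cv2,numpy as np
print(ctrl.sense())
for n in ("scene","top"):
    im=ctrl.camera(n); cv2.imwrite(f"pics/{n}0.png",im)
    c=ctrl.get_calibration(n); print(n,c)
    for t in ("cap_grip","flask_rim","cap","flask"):
        print(t,ctrl.mark_of(n,t))
E
```

```text
{'time_s': 0.0, 'joint_pos': array([-1.36678768e+00,  1.16483941e-01,  1.44226373e+00,  2.19366891e-05,
        1.58399317e+00, -3.78070875e-02]), 'dq': array([ 0.0018019 ,  0.00116294, -0.00046021,  0.00042416, -0.00029989,
        0.00010199]), 'joint_torque': array([ 1.04038289e-03, -7.31985712e+01, -6.32495999e+01, -5.36535509e-06,
        6.32038194e-03,  6.63487663e-05]), 'ee_pos': array([ 161.59782523, -655.19738941,  247.56448836]), 'ee_rot': array([-0.25437862,  2.0942109 , -2.09179458]), 'contact_force': array([-0.21678431,  0.44118391, -0.48771636]), 'wrist_torque': array([-0.03860394, -0.00349143, -0.00513206]), 'grip_width': 0.99827023421707}
scene {'fx': 490.56234802587034, 'fy': 490.56234802587034, 'cx': 277.01522201320114, 'cy': 209.59050209983266, 'distortion': array([0.02494163, 0.        , 0.        , 0.        , 0.        ]), 'position': array([1409.86210512,  435.38545321, 1081.48840824]), 'attitude': array([-1.39646179, -2.18414759,  0.90837065])}
cap_grip [{'centre': [110.1, -70.8, 1353.3], 'conf': 0.89}, {'centre': [18.7, 101.4, 1316.2], 'conf': 0.81}, {'centr
[... 561 characters left out ...]
7500522, 'distortion': array([-0.15494727,  0.        ,  0.        ,  0.        ,  0.        ]), 'position': array([ 327.41498707,   -6.81624936, 1513.89981161]), 'attitude': array([-2.11302421,  2.11799555, -0.17820911])}
cap_grip [{'centre': [-79.4, 110.2, 1351.7], 'conf': 0.82}, {'centre': [91.7, -2.3, 1474.0], 'conf': 0.61}, {'centre': [-61.0, -44.0, 1479.2], 'conf': 0.57}]
flask_rim [{'centre': [112.9, 160.4, 1375.9], 'conf': 0.96}, {'centre': [-78.6, 117.0, 1387.3], 'conf': 0.67}]
cap [{'centre': [-75.9, 116.0, 1390.8], 'conf': 0.92}, {'centre': [91.4, 1.0, 1504.8], 'conf': 0.91}, {'centre': [-59.6, -37.3, 1514.5], 'conf': 0.57}]
flask [{'centre': [112.9, 186.2, 1509.1], 'conf': 0.57}]
```

View pics/scene0.png

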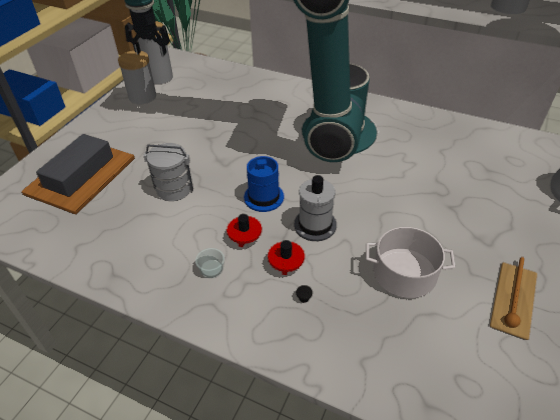

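View pics/top0.png

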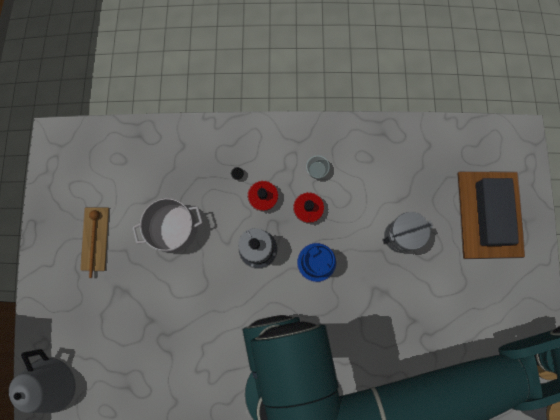

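```bash
cat > h.py <<'E'
from workcell import ctrl
import numpy as np, cv2
from scipy.spatial.transform import Rotation as R
def w(n,p):
    c=ctrl.get_calibration(n); return R.from_rotvec(c["attitude"]).apply(p)+c["position"]
def proj(n,P):
    c=ctrl.get_calibration(n); r=R.from_rotvec(c["attitude"]).inv()
    K=np.array([[c["fx"],0,c["cx"]],[0,c["fy"],c["cy"]],[0,0,1]])
    q=r.apply(np.atleast_2d(P)-c["position"])
    return cv2.projectPoints(q,np.zeros(3),np.zeros(3),K,np.array(c["distortion"]))[0][:,0]
def unproj(n,uv,z):
    c=ctrl.get_calibration(n)
    K=np.array([[c["fx"],0,c["cx"]],[0,c["fy"],c["cy"]],[0,0,1]])
    q=cv2.undistortPoints(np.array(uv,float).reshape(-1,1,2),K,np.array(c["distortion"]))[:,0]
    d=R.from_rotvec(c["attitude"]).apply(np.c_[q,np.ones(len(q))])
    return c["position"]+d*((z-c["position"][2])/d[:,2])[:,None]
E
python3 - <<'E'
from h import *
np.set_printoptions(precision=1,suppress=True)
for n,l in (("scene",[[110.1,-70.8,1353.3],[18.7,101.4,1316.2],[-96,35,1390],[70,236,1286],[-50.5,-133.4,1459.3],[112.1,-44.9,1372]]),("top",[[-79.4,110.2,1351.7],[91.7,-2.3,1474],[-61,-44,1479],[112.9,160.4,1375.9],[-78.6,117,1387.3]])):
    for p in l: print(n,p,w(n,p),proj(n,w(n,p)))
s=ctrl.sense(); print(R.from_rotvec(s["ee_rot"]).as_matrix())
E
```

```text
scene [110.1, -70.8, 1353.3] [465.7  94.5 164.5] [[316.9 183.9]]
scene [18.7, 101.4, 1316.2] [639.9  73.7  71.8] [[284.  247.4]]
scene [-96, 35, 1390] [599.2 -72.4  67.8] [[243.1 221.9]]
scene [70, 236, 1286] [724.6 168.9  -1.9] [[303.7 299.7]]
scene [-50.5, -133.4, 1459.3] [ 426.7 -102.   135.7] [[260.  164.7]]
scene [112.1, -44.9, 1372] [469.9  98.  133. ] [[317.1 193.5]]
top [-79.4, 110.2, 1351.7] [469.5  97.2 166.9] [[253.8 243.6]]
top [91.7, -2.3, 1474] [602.6 -72.1  64.4] [[309.1 205.6]]
top [-61, -44, 1479] [644.6  80.5  70. ] [[261.8 192.7]]
top [112.9, 160.4, 1375.9] [424.5 -94.4 130.3] [[318.1 259.6]]
top [-78.6, 117, 1387.3] [469.4  97.1 130.6] [[254.7 244.9]]
[[-1.   0.   0.2]
 [-0.2 -0.  -1. ]
 [-0.  -1.   0. ]]
```

The steel flask is at scene pixel (317,207), with its cap knob at (317,184). In the top view the knob is at (254,244). Both cameras put the knob at about (468, 96, 166), which matches the expected height of 132+34. The blue flask and the two red caps are decoys. Next I'll raise the tool and swing over in an arc.

Request:
{"name": "play_rows", "arguments": {
  "steps": [
    [0,-0.2,0,0,0,0],
    [0,-0.2,0,0,0,0],
    [-0.1,0,0,0,-0.05,0],
    [-0.2,0,-0.04,0,-0.1,0],
    [-0.2,0,-0.04,0,-0.1,0]
  ],
  "jaw": 1
}}

```text
time_s: 1.0
ee_pos: [252.7, -609.9, 327.9]
ee_rot: [-0.443, 1.978, -1.977]
contact_force: [0.2, -0.7, -0.5]
grip_width: 0.996
```

Request:
{"name": "play_rows", "arguments": {
  "steps": [
    [-0.2,0,-0.04,0,-0.1,0],
    [-0.2,0,-0.04,0,-0.1,0],
    [-0.2,0,-0.04,0,-0.1,0],
    [-0.2,0,-0.04,0,-0.1,0],
    [-0.2,0,-0.04,0,-0.1,0]
  ]
}}

```text
time_s: 1.5
ee_pos: [395.4, -464.4, 327.9]
ee_rot: [-0.766, 1.728, -1.727]
contact_force: [0.8, -0.2, -0.4]
grip_width: 1.0
```

Request:
{"name": "play_rows", "arguments": {
  "steps": [
    [-0.2,0,-0.04,0,-0.1,0],
    [-0.2,0,-0.04,0,-0.1,0],
    [-0.2,0,-0.04,0,-0.1,0],
    [-0.2,0,-0.04,0,-0.1,0],
    [-0.2,0,-0.04,0,-0.1,0]
  ]
}}

```text
time_s: 2.0
ee_pos: [470.9, -276.3, 327.9]
ee_rot: [-1.027, 1.458, -1.457]
contact_force: [0.4, 0.3, 0.7]
grip_width: 0.999
```

```bash
cat > st.py <<'E'
from h import *
import sys
np.set_printoptions(precision=3,suppress=True)
s=ctrl.sense(); M=R.from_rotvec(s["ee_rot"]); p=s["ee_pos"]
print(s["time_s"],"q",s["joint_pos"],"p",p,"F",s["contact_force"],"T",s["wrist_torque"],"w",s["grip_width"])
print(M.as_matrix())
z=M.as_matrix()[:,2]; print("z azimuth",np.degrees(np.arctan2(z[1],z[0])))
if len(sys.argv)>3:
    t=np.array([float(a) for a in sys.argv[1:4]]); print("rows units to target",M.inv().apply(t-p)/200)
E
python3 st.py 468 96 300
```

```text
2.0 q [-0.577 -0.175  1.599  0.     1.718 -0.234] p [ 470.855 -276.263  327.94 ] F [0.423 0.261 0.696] T [ 0.04  -0.067 -0.014] w 0.9994081466360646
[[-0.337 -0.     0.942]
 [-0.942  0.    -0.337]
 [-0.    -1.    -0.   ]]
z azimuth -19.681538239491296
rows units to target [-1.748  0.14  -0.64 ]
```

Request:
{"name": "play_rows", "arguments": {
  "steps": [
    [-0.22,0,-0.08,0,0,0],
    [-0.22,0,-0.08,0,0,0],
    [-0.22,0,-0.08,0,0,0],
    [-0.22,0,-0.08,0,0,0],
    [-0.22,0,-0.08,0,0,0]
  ]
}}

```text
time_s: 2.5
ee_pos: [469.5, -42.0, 328.3]
ee_rot: [-1.024, 1.46, -1.46]
contact_force: [1.0, -0.2, 0.3]
grip_width: 1.002
```

Request:
{"name": "play_rows", "arguments": {
  "steps": [
    [-0.22,0.07,-0.08,0,0,0],
    [-0.22,0.07,-0.08,0,0,0],
    [-0.21,0,-0.08,0,0,0],
    [0,0,0,0,0,0]
  ]
}}

```text
time_s: 2.9
ee_pos: [468.4, 99.0, 299.7]
ee_rot: [-1.028, 1.457, -1.455]
contact_force: [-0.7, -0.4, -0.2]
grip_width: 1.001
```

```bash
python3 - <<'E'
from h import *
np.set_printoptions(precision=1,suppress=True)
for n in ("scene","top"):
    im=ctrl.camera(n); cv2.imwrite(f"pics/{n}1.png",im)
    for t in ("cap_grip","flask_rim"):
        for d in ctrl.mark_of(n,t): print(n,t,d["conf"],w(n,d["centre"]))
a=cv2.imread("pics/scene0.png")[150:250,270:370]; b=cv2.imread("pics/scene1.png")[130:250,250:370]; c=cv2.imread("pics/top0.png")[200:290,210:300]
cv2.imwrite("pics/z1.png",np.hstack([cv2.resize(x,(400,400),interpolation=cv2.INTER_CUBIC) for x in (a,c)]))
cv2.imwrite("pics/z2.png",cv2.resize(b,(560,560),interpolation=cv2.INTER_CUBIC))
E
python3 st.py 468 96 300
```

```text
scene cap_grip 0.81 [600.6 -72.3  68. ]
scene cap_grip 0.71 [638.9  75.   72. ]
scene cap_grip 0.61 [466.7  95.  163.3]
scene flask_rim 0.83 [469.3  99.2 135.1]
scene flask_rim 0.61 [ 426.7 -103.4  135.3]
top cap_grip 0.94 [599.8 -72.1  67.4]
top cap_grip 0.84 [472.7  97.8 169.7]
top cap_grip 0.6 [646.5  80.3  69.4]
top flask_rim 0.45 [535.9 386.3   0.3]
3.2 q [ 0.144 -0.327  1.767 -0.     1.701  0.492] p [469.287  93.58  300.379] F [-0.012  0.091  0.168] T [ 0.016  0.006 -0.045] w 0.999735888413874
[[-0.342  0.     0.94 ]
 [-0.94  -0.    -0.342]
 [ 0.    -1.     0.   ]]
z azimuth -19.989110136605888
rows units to target [-0.009  0.002 -0.01 ]
```

View pics/z1.png

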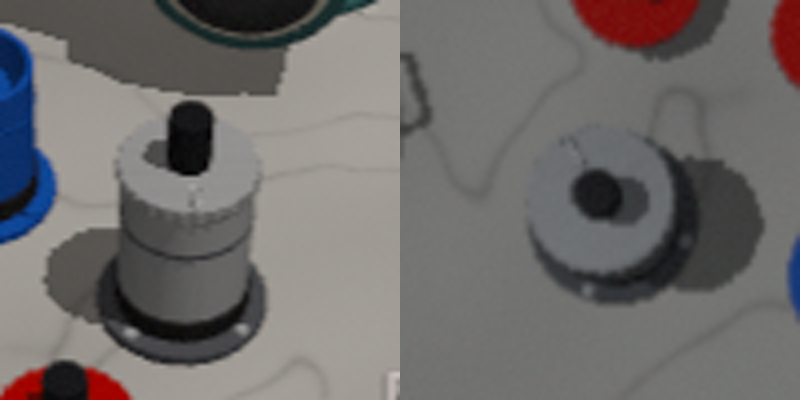

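View pics/z2.png

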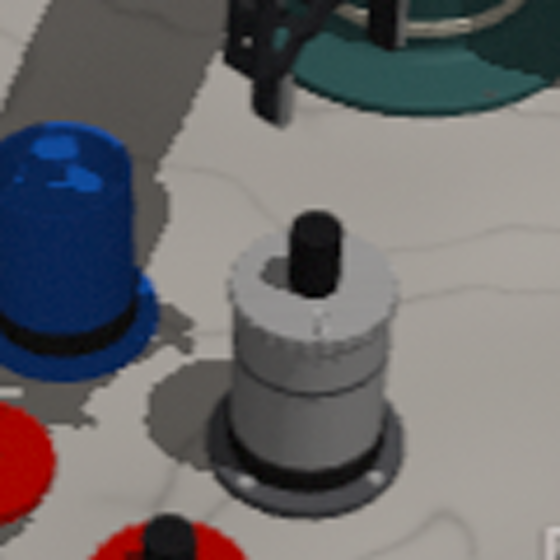

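The top zoom shows the pointer ridge on the far left of the disc and the scene zoom shows it at the front, so it points at the scene camera. The jaws are centred over the knob to within 4 mm. I'll descend with a small correction.

Request:
{"name": "play_rows", "arguments": {
  "steps": [
    [-0.016,0.1,-0.006,0,0,0],
    [0,0.2,0,0,0,0],
    [0,0.2,0,0,0,0],
    [0,0.1,0,0,0,0],
    [0,0.06,0,0,0,0]
  ]
}}

```text
time_s: 3.7
ee_pos: [468.7, 97.0, 166.5]
ee_rot: [-1.025, 1.463, -1.461]
contact_force: [0.3, 0.1, -0.4]
grip_width: 1.002
```

Request:
{"name": "play_rows", "arguments": {
  "steps": [
    [0,0,0,0,0,0],
    [0,0,0,0,0,0]
  ]
}}

```text
time_s: 3.9
ee_pos: [469.6, 97.7, 169.5]
ee_rot: [-1.023, 1.46, -1.461]
contact_force: [0.3, -0.8, 0.8]
grip_width: 0.999
```

```bash
python3 st.py 469 97 168
python3 - <<'E'
from h import *
im=ctrl.camera("scene"); cv2.imwrite("pics/z3.png",cv2.resize(im[130:250,250:370],(560,560),interpolation=cv2.INTER_CUBIC))
E
```

```text
3.9 q [ 0.152 -0.291  1.95  -0.     1.481  0.5  ] p [469.606  97.711 169.544] F [ 0.27 -0.81  0.77] T [ 0.013 -0.039  0.017] w 0.999079255341003
[[-0.341  0.001  0.94 ]
 [-0.94   0.    -0.341]
 [-0.001 -1.     0.001]]
z azimuth -19.937627084826037
rows units to target [ 0.004  0.008 -0.002]
```

View pics/z3.png

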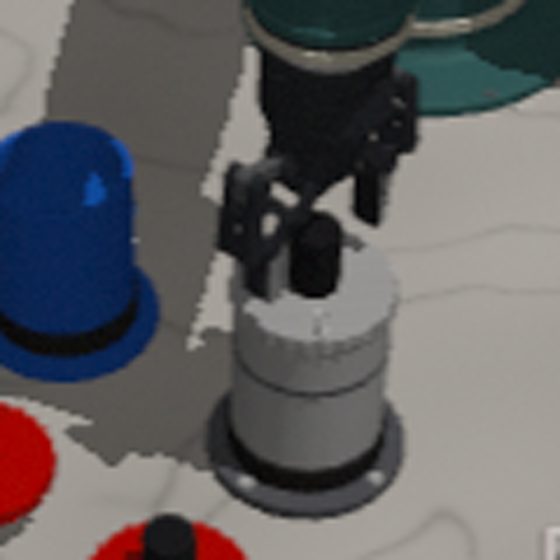

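The jaws straddle the knob, which is at zoom pixel (317,255), with one finger on each side. Closing.

Request:
{"name": "play_rows", "arguments": {
  "steps": [
    [0,0,0,0,0,0],
    [0,0,0,0,0,0],
    [0,0,0,0,0,0],
    [0,0,0,0,0,0],
    [0,0,0,0,0,0]
  ],
  "jaw": -1
}}

```text
time_s: 4.45
ee_pos: [469.3, 98.1, 168.8]
ee_rot: [-1.024, 1.46, -1.46]
contact_force: [0.7, 0.2, 4.4]
grip_width: 0.359
```

Request:
{"name": "play_rows", "arguments": {
  "steps": [
    [0,0,0,0,0,0],
    [0,0,0,0,0,0],
    [0,0,0,0,0,0],
    [0,0,0,0,0,0],
    [0,0,0,0,0,0]
  ]
}}

```text
time_s: 4.95
ee_pos: [469.3, 98.1, 168.8]
ee_rot: [-1.024, 1.46, -1.46]
contact_force: [0.1, -0.1, 5.1]
grip_width: 0.359
```

```bash
python3 st.py 469 97 168
python3 - <<'E'
from h import *
im=ctrl.camera("scene"); cv2.imwrite("pics/z4.png",cv2.resize(im[130:250,250:370],(560,560),interpolation=cv2.INTER_CUBIC))
E
```

```text
4.95 q [ 0.153 -0.291  1.951  0.     1.481  0.5  ] p [469.278  98.116 168.806] F [ 0.135 -0.098  5.105] T [-0.034  0.151  0.087] w 0.3589250185921744
[[-0.34   0.001  0.94 ]
 [-0.94   0.    -0.34 ]
 [-0.    -1.     0.001]]
z azimuth -19.890143543159287
rows units to target [0.006 0.004 0.001]
```

View pics/z4.png

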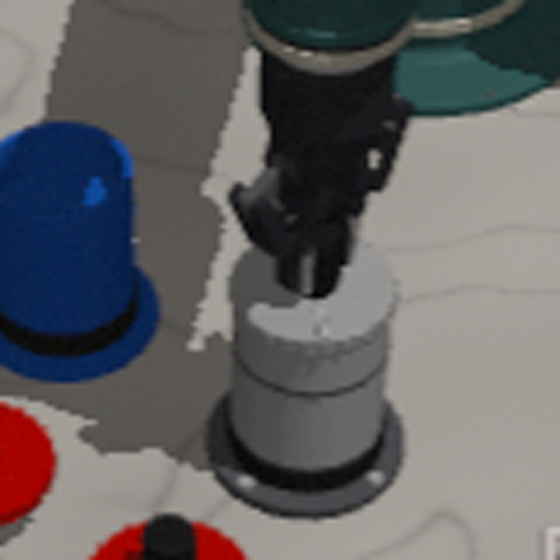

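The grip reads 0.359×85 ≈ 30.5 mm, close to the 32 mm knob, so it is held. Next is a gentle trial turn about +tool y, which is clockwise seen from above.

Request:
{"name": "play_rows", "arguments": {
  "steps": [
    [0,0,0,0,0.06,0],
    [0,0,0,0,0.06,0],
    [0,0,0,0,0.06,0],
    [0,0,0,0,0.06,0],
    [0,0,0,0,0.06,0]
  ]
}}

```text
time_s: 5.5
ee_pos: [469.3, 98.1, 168.8]
ee_rot: [-0.873, 1.625, -1.625]
contact_force: [0.3, 0.2, 6.5]
grip_width: 0.358
```

```bash
python3 st.py
```

```text
5.5 q [ 0.153 -0.291  1.951  0.     1.481  0.737] p [469.304  98.105 168.788] F [0.289 0.204 6.47 ] T [0.013 0.049 0.182] w 0.35846705523918326
[[-0.552  0.001  0.834]
 [-0.834  0.    -0.552]
 [-0.001 -1.     0.001]]
z azimuth -33.49665701739756
```

Request:
{"name": "play_rows", "arguments": {
  "steps": [
    [0,0,0,0,0.05,0],
    [0,0,0,0,0.05,0],
    [0,0,0,0,0,0]
  ]
}}

```text
time_s: 5.8
ee_pos: [469.3, 98.1, 168.8]
ee_rot: [-0.818, 1.678, -1.678]
contact_force: [-0.5, -0.7, 4.8]
grip_width: 0.362
```

```bash
python3 st.py
python3 - <<'E'
from h import *
im=ctrl.camera("scene"); cv2.imwrite("pics/z5.png",cv2.resize(im[130:250,250:370],(560,560),interpolation=cv2.INTER_CUBIC))
E
```

```text
5.8 q [ 0.153 -0.291  1.951 -0.     1.481  0.816] p [469.326  98.102 168.796] F [-0.451 -0.684  4.793] T [ 0.027  0.027 -0.206] w 0.36169842996221274
[[-0.615  0.001  0.788]
 [-0.788  0.    -0.615]
 [-0.001 -1.     0.001]]
z azimuth -37.976448315210924
```

View pics/z5.png

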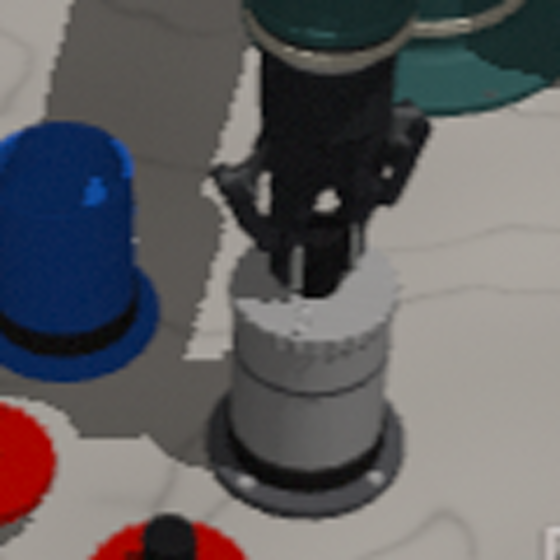

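The pointer moved from about (322,320) to (303,318) in the zoom, so the cap follows at 18° with torque near zero. Continuing slowly.

Request:
{"name": "play_rows", "arguments": {
  "steps": [
    [0,0,0,0,0.06,0],
    [0,0,0,0,0.06,0],
    [0,0,0,0,0,0]
  ]
}}

```text
time_s: 6.15
ee_pos: [469.5, 98.7, 168.9]
ee_rot: [-0.748, 1.741, -1.74]
contact_force: [2.3, 6.8, 5.9]
grip_width: 0.359
```

```bash
python3 st.py
python3 - <<'E'
from h import *
im=ctrl.camera("scene"); cv2.imwrite("pics/z6.png",cv2.resize(im[130:250,250:370],(560,560),interpolation=cv2.INTER_CUBIC))
E
```

```text
6.15 q [ 0.153 -0.291  1.951  0.001  1.48   0.91 ] p [469.512  98.694 168.889] F [2.252 6.767 5.939] T [ 1.072 -0.209  0.17 ] w 0.35870101907714796
[[-0.687  0.001  0.727]
 [-0.727  0.002 -0.687]
 [-0.002 -1.     0.   ]]
z azimuth -43.358327533575114
```

View pics/z6.png

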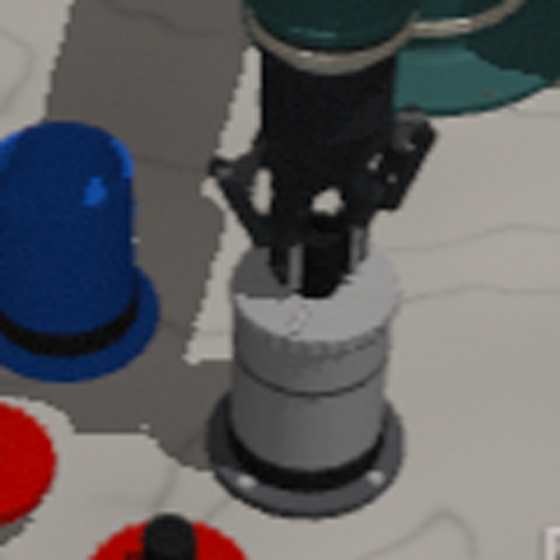

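Request:
{"name": "play_rows", "arguments": {
  "steps": [
    [0,0,0,0,0.05,0],
    [0,0,0,0,0,0]
  ]
}}

```text
time_s: 6.4
ee_pos: [469.7, 99.2, 169.0]
ee_rot: [-0.718, 1.767, -1.764]
contact_force: [4.7, 11.0, 3.4]
grip_width: 0.36
```

```bash
python3 st.py
python3 - <<'E'
from h import *
im=ctrl.camera("scene"); cv2.imwrite("pics/z7.png",cv2.resize(im[130:250,250:370],(560,560),interpolation=cv2.INTER_CUBIC))
E
```

```text
6.4 q [ 0.154 -0.291  1.951  0.002  1.479  0.949] p [469.674  99.195 168.976] F [ 4.694 10.963  3.424] T [ 1.905 -0.548  0.618] w 0.3602632946574483
[[-0.714  0.002  0.7  ]
 [-0.7    0.003 -0.714]
 [-0.003 -1.    -0.   ]]
z azimuth -45.552965809159055
```

View pics/z7.png

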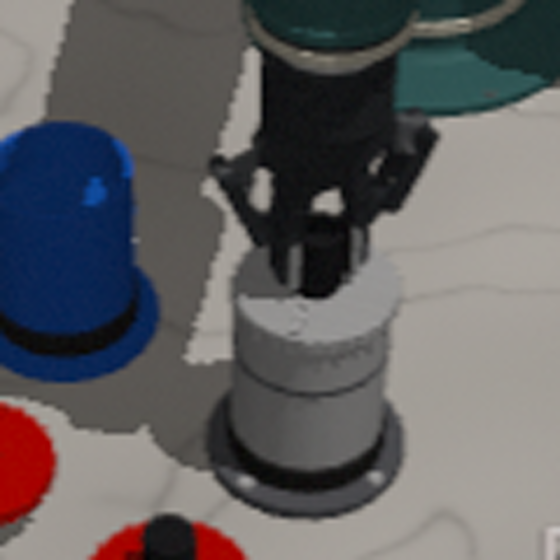

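Lateral force (11 N) and torque now rise with each degree, so this is the stop: clockwise is blocked. I'll reverse to anticlockwise, in stages.

Request:
{"name": "play_rows", "arguments": {
  "steps": [
    [0,0,0,0,-0.06,0],
    [0,0,0,0,-0.1,0],
    [0,0,0,0,-0.12,0],
    [0,0,0,0,-0.12,0],
    [0,0,0,0,-0.12,0]
  ]
}}

```text
time_s: 6.95
ee_pos: [469.3, 98.1, 168.8]
ee_rot: [-1.002, 1.485, -1.485]
contact_force: [-0.6, -1.0, 5.3]
grip_width: 0.362
```

Request:
{"name": "play_rows", "arguments": {
  "steps": [
    [0,0,0,0,-0.1,0],
    [0,0,0,0,-0.1,0],
    [0,0,0,0,-0.1,0],
    [0,0,0,0,-0.1,0],
    [0,0,0,0,-0.1,0]
  ]
}}

```text
time_s: 7.45
ee_pos: [469.3, 98.1, 168.8]
ee_rot: [-1.213, 1.202, -1.203]
contact_force: [-0.2, 1.0, 5.1]
grip_width: 0.358
```

```bash
python3 st.py
python3 - <<'E'
from h import *
im=ctrl.camera("scene"); cv2.imwrite("pics/z8.png",cv2.resize(im[130:250,250:370],(560,560),interpolation=cv2.INTER_CUBIC))
E
```

```text
7.45 q [ 0.153 -0.291  1.951  0.     1.481  0.144] p [469.27   98.091 168.765] F [-0.204  1.019  5.12 ] T [ 0.007  0.086 -0.217] w 0.3582733412202165
[[ 0.009  0.001  1.   ]
 [-1.     0.     0.009]
 [-0.    -1.     0.001]]
z azimuth 0.5305557676524599
```

View pics/z8.png

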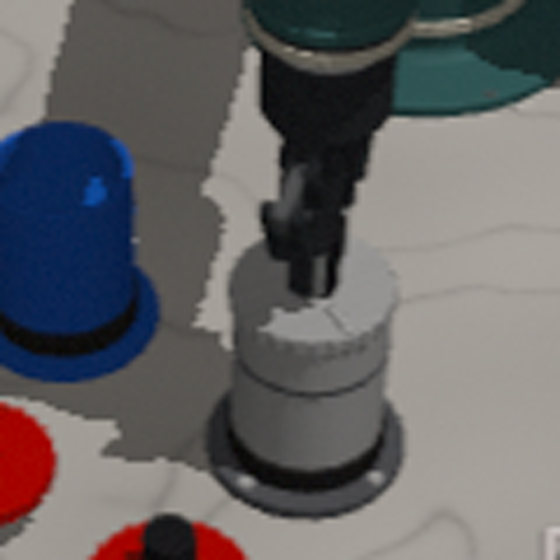

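The pointer is now at about (340,322), past its starting place. It turns freely at about +21° anticlockwise with no force, so I'll continue by roughly another 50°.

Request:
{"name": "play_rows", "arguments": {
  "steps": [
    [0,0,0,0,-0.12,0],
    [0,0,0,0,-0.12,0],
    [0,0,0,0,-0.12,0],
    [0,0,0,0,-0.12,0],
    [0,0,0,0,-0.12,0]
  ]
}}

```text
time_s: 8.0
ee_pos: [469.3, 98.1, 168.8]
ee_rot: [-1.399, 0.847, -0.848]
contact_force: [-0.9, 0.1, 5.8]
grip_width: 0.356
```

Request:
{"name": "play_rows", "arguments": {
  "steps": [
    [0,0,0,0,-0.12,0],
    [0,0,0,0,-0.12,0],
    [0,0,0,0,-0.12,0],
    [0,0,0,0,-0.12,0],
    [0,0,0,0,-0.08,0]
  ]
}}

```text
time_s: 8.5
ee_pos: [469.3, 98.1, 168.8]
ee_rot: [-1.51, 0.508, -0.509]
contact_force: [-1.7, 0.2, 6.5]
grip_width: 0.363
```

```bash
python3 st.py
python3 - <<'E'
from h import *
im=ctrl.camera("scene"); cv2.imwrite("pics/z9.png",cv2.resize(im[130:250,250:370],(560,560),interpolation=cv2.INTER_CUBIC))
# predicted ridge pixel per azimuth at disc top z=144, r=40
for a in range(0,110,10):
    P=[469+40*np.cos(np.radians(a)),97.5+40*np.sin(np.radians(a)),146]; u=proj("scene",P)[0]; print(a,((u-[250,130])*560/120).round())
E
```

```text
8.5 q [ 0.153 -0.291  1.951 -0.     1.481 -0.768] p [469.309  98.077 168.793] F [-1.66   0.188  6.502] T [-0.058  0.043 -0.232] w 0.36257383130965176
[[ 0.796  0.001  0.605]
 [-0.605  0.     0.796]
 [ 0.001 -1.     0.001]]
z azimuth 52.76228672910033
0 [288. 322.]
10 [300. 325.]
20 [311. 326.]
30 [323. 326.]
40 [335. 325.]
50 [346. 322.]
60 [356. 317.]
70 [365. 312.]
80 [372. 306.]
90 [377. 298.]
100 [380. 291.]
```

View pics/z9.png

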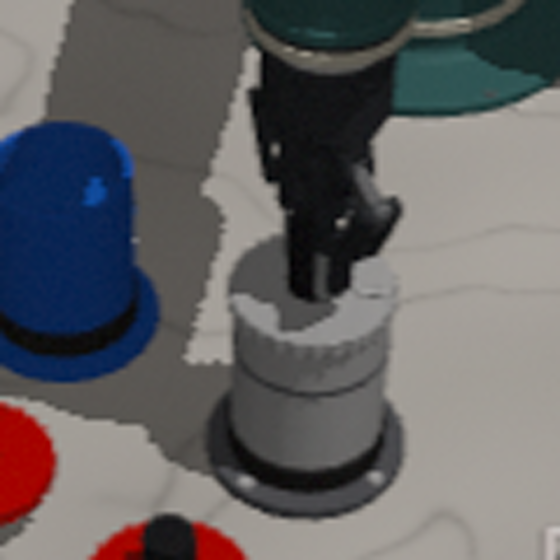

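The pointer is now at about (375,293), azimuth ≈97°, against ≈29° at the start. That is about 70° of turn, inside the free range. I'll lift slowly while watching the force.

Request:
{"name": "play_rows", "arguments": {
  "steps": [
    [0,-0.02,0,0,0,0],
    [0,-0.02,0,0,0,0],
    [0,0,0,0,0,0]
  ]
}}

```text
time_s: 8.85
ee_pos: [469.2, 98.1, 176.8]
ee_rot: [-1.509, 0.512, -0.512]
contact_force: [-0.4, 0.3, -1.6]
grip_width: 0.36
```

Request:
{"name": "play_rows", "arguments": {
  "steps": [
    [0,-0.03,0,0,0,0],
    [0,-0.03,0,0,0,0],
    [0,0,0,0,0,0]
  ]
}}

```text
time_s: 9.15
ee_pos: [469.4, 98.1, 189.5]
ee_rot: [-1.509, 0.511, -0.513]
contact_force: [0.2, 0.3, -0.9]
grip_width: 0.361
```

```bash
python3 st.py
python3 - <<'E'
from h import *
im=ctrl.camera("scene"); cv2.imwrite("pics/z10.png",cv2.resize(im[130:250,250:370],(560,560),interpolation=cv2.INTER_CUBIC))
E
```

```text
9.15 q [ 0.153 -0.302  1.926  0.     1.516 -0.764] p [469.436  98.118 189.454] F [ 0.248  0.324 -0.89 ] T [0.037 0.003 0.054] w 0.3610805813075918
[[ 0.794  0.001  0.608]
 [-0.608  0.     0.794]
 [ 0.001 -1.     0.001]]
z azimuth 52.54983005664658
```

View pics/z10.png

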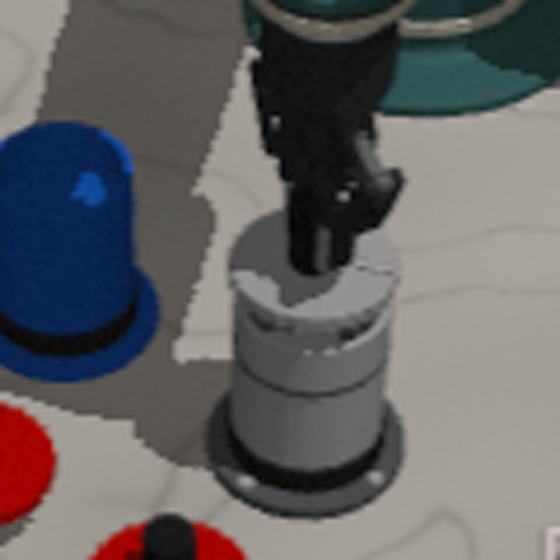

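The cap has risen, with a dark gap under the disc at zoom row 330, and the load is about 1 N, its own weight. Now I'll lift it the rest of the way.

Request:
{"name": "play_rows", "arguments": {
  "steps": [
    [0,-0.05,0,0,0,0],
    [0,-0.08,0,0,0,0],
    [0,-0.1,0,0,0,0],
    [0,-0.1,0,0,0,0],
    [0,-0.08,0,0,0,0]
  ]
}}

```text
time_s: 9.7
ee_pos: [469.3, 98.1, 272.8]
ee_rot: [-1.509, 0.51, -0.513]
contact_force: [1.5, 0.5, -1.6]
grip_width: 0.361
```

Request:
{"name": "play_rows", "arguments": {
  "steps": [
    [0,-0.05,0,0,0,0],
    [0,-0.03,0,0,0,0],
    [0,0,0,0,0,0],
    [0,0,0,0,0,0],
    [0,0,0,0,0,0]
  ]
}}

```text
time_s: 10.2
ee_pos: [468.9, 98.0, 285.5]
ee_rot: [-1.51, 0.513, -0.511]
contact_force: [0.4, 0.2, -0.8]
grip_width: 0.355
```

Request:
{"name": "play_rows", "arguments": {
  "steps": [
    [0,0,0,0,0,0],
    [0,0,0,0,0,0],
    [0,0,0,0,0,0]
  ]
}}

```text
time_s: 10.5
ee_pos: [469.1, 98.0, 286.1]
ee_rot: [-1.51, 0.512, -0.511]
contact_force: [-0.4, 0.8, 0.1]
grip_width: 0.357
```

```bash
python3 st.py
python3 - <<'E'
from h import *
im=ctrl.camera("scene"); cv2.imwrite("pics/z11.png",cv2.resize(im[110:250,240:380],(560,560),interpolation=cv2.INTER_CUBIC))
for d in ctrl.mark_of("scene","cap_grip"): print(d["conf"],w("scene",d["centre"]))
E
```

```text
10.5 q [ 0.153 -0.325  1.788  0.     1.679 -0.764] p [469.077  98.044 286.135] F [-0.387  0.8    0.093] T [ 0.009 -0.     0.078] w 0.35727665230572314
[[ 0.794 -0.     0.608]
 [-0.608  0.     0.794]
 [-0.    -1.    -0.   ]]
z azimuth 52.55364387000832
0.87 [597.61485417 -74.03868276  72.31744005]
0.84 [468.35300638  93.27873876 283.73202129]
0.72 [637.01874075  78.59163339  70.17027615]
```

View pics/z11.png

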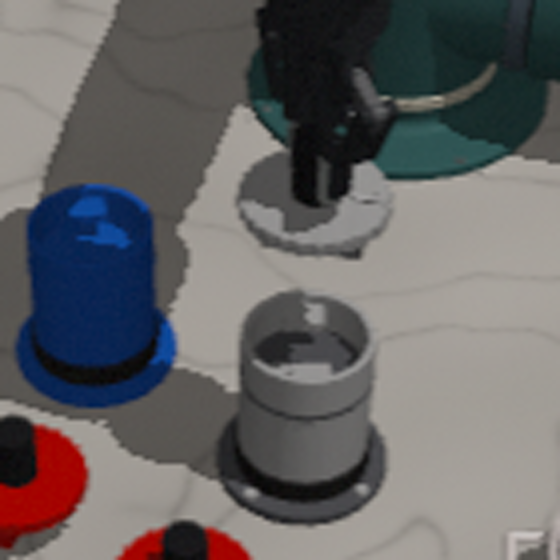

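The cap, at zoom pixel (315,205), hangs level in the jaws above the open flask, whose mouth is at (308,340). cap_grip is at z ≈ 284, which is 152 mm above the rim (94–260 allowed), and it is less than 6 mm off the axis. Handing in.

```bash
python3 -c "
from workcell import ctrl
print(ctrl.finish_job()); print(ctrl.sense()['grip_width'])"
```

```text
the job is handed in; nothing more can be done
None
the job is handed in; nothing more can be done
```

The cap is off the steel flask, and I handed the job in with the gripper holding it above the open mouth. No verdict was reported.

- **Finding the direction:** I tried clockwise first. The cap met the stop at about 20°, where the side force rose to 11 N, so I reversed. Anticlockwise it turned freely to about 70° from its starting position, read from the pointer ridge.
- **Lifting:** It came up with only about 1 N of load, so nothing was still catching.
- **Last checks (10.5 s of the 64 s used):**
  - **Height:** the centre of the knob was about 152 mm above the rim; 94 to 260 mm is allowed.
  - **Position:** it was less than 6 mm sideways of the flask's axis.
  - **Level:** the tool was vertical and the cap looked level in the picture.
  - **Stillness:** the arm had stopped moving.
  - **Grip:** the opening was steady at about 0.36 of full.
- **Other objects:** the arm did not touch the tiffin, pot, ramekin or lid knob at any point I could see. I did not measure their positions again at the end.
- **Slight disagreements:** the camera put the cap about 5 mm to one side of the tool's own position, roughly the camera's accuracy. The stop came at about 20° of tool turn rather than the stated 15°, probably because the cap started slightly off or the hand slipped a little.

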